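# Wipe the bench scraper on the bowl's bar and hold it level

## Task

Take the bench scraper out of its wooden stand and wipe both faces of its blade on the wiper bar of the mixing bowl: lower the blade into the bowl beside the bar, press it flat against the bar with half the blade below the bar, and draw it straight up, still pressed, until its lower edge reaches the bar, first with the face that looked to the robot's left in the stand, then, turned half round, with the other face. Finish while still holding the scraper: keep it steady and level over the middle of the bowl, blade down, a few centimetres clear above it, and do not put it down or let go. Leave the other things on the counter where they are.

Things in the scene. Friction and masses are not known exactly. Their poses are not given: they have to be found in the camera images.
- scraper: Bench scraper, about 0.2 kg, upright in its stand: flat steel blade 3 mm thick, 115 wide, 85 high, under a straight pale wooden handle with flat sides (22 thick, 115 long, 28 high: 85 to 113 mm above the lower edge). Origin: middle of the lower edge. x: square to the blade, +x the face that looks to the robot's left at the start. y: along the edge and handle. z: up to the handle.
- stand: Dark wooden scraper stand, fixed: foot 75 x 150 mm, 12 thick; two cheeks, 47 mm high, 36.5 wide over both, leave a 4.5 mm slot along y, 35 deep, where the blade stands loosely (may lean a few degrees). Origin: centre of the underside; x to the robot's left (within 18 degrees), z up. It is left or right of the bowl.
- bowl: Stainless mixing bowl, fixed, 240 mm across, 100 high, inside radius about 100 mm at 50 mm height. A dark steel bent bracket covers the left part of its mouth, from 46 mm beyond the centre to the rim, top at 104 mm. Origin: centre of the underside; x from the centre to the bracket (to the robot's left, within 13 degrees), z up. The mouth is open on the -x side of the wiper bar.
- lip_face (a point): Middle of the front face (facing -x of the bowl, to the robot's right) of the wiper bar: a straight steel bar 140 mm long along the bowl's y, 14 mm high (7 above and below this point), 6 thick; 30 mm beyond the bowl's centre, 90 mm above the counter, in front of and just below the bracket. It moves with the bar.
- lip (a joint): How far the wiper bar is pushed back towards +x of the bowl, against its spring: 0 at rest, hard stop at 0.010 m; about 0.4 N for each mm, so some 2 N at 5 mm. It springs back when let go. It counts as pressed from 1 mm.
- mixer: Bystander, loose: yellow plastic hand mixer standing on its heel, 85 x 90 x 190 mm, handle towards the robot, two beaters sticking out level, away from the robot. Origin: centre of the underside.
- sugar_pot: Bystander, loose: white ceramic sugar pot with a hinged lid, 92 mm across, 110 mm high. Origin: centre of the underside.
- rolling_pin: Bystander, loose: wooden rolling pin lying left to right, 54 mm thick, 430 mm long. Origin: centre of the underside.
- measuring_cup: Bystander, loose: glass measuring cup with a side handle, 92 mm across, 100 mm high. Origin: centre of the underside.
- ramekin: Bystander, loose: small white ceramic ramekin, 76 mm across, 45 mm high. Origin: centre of the underside.
- pepper_mill: Bystander, loose: dark wooden pepper mill, 52 mm across, 132 mm high. Origin: centre of the underside.
- spoon: Bystander, loose: wooden spoon lying down, 220 mm long. Origin: on the handle.
Mind the look-alikes: they are no part of the job. What is meant by the scraper is not orange, and is the larger of those in its own colour.

How it is judged (in metres and radians):
On the way, in this order (a step that is already met when the one before it is completed fails the run):
1. first face pressed on the wiper bar high on the blade (bar 35 mm or more above the lower edge) (value of joint lip above 0.001 m and contact force between scraper and bowl above 0.2 N and x of lip_face in the frame of scraper above 0 m and angle between the x axis of scraper and the x axis of bowl, either way round below 0.2 rad and z of lip_face in the frame of scraper above 0.035 m), for 0.1 s.
2. first face still pressed on the bar half-way up the pull (bar 18 to 30 mm above the lower edge) (value of joint lip above 0.001 m and contact force between scraper and bowl above 0.2 N and x of lip_face in the frame of scraper above 0 m and angle between the x axis of scraper and the x axis of bowl, either way round below 0.2 rad and z of lip_face in the frame of scraper between 0.018 and 0.03 m), for 0.02 s.
3. first face still pressed when the bar has come down to within 16 mm of the lower edge (value of joint lip above 0.001 m and contact force between scraper and bowl above 0.2 N and x of lip_face in the frame of scraper above 0 m and angle between the x axis of scraper and the x axis of bowl, either way round below 0.2 rad and z of lip_face in the frame of scraper below 0.016 m), for 0.02 s.
4. second face pressed on the wiper bar high on the blade (bar 35 mm or more above the lower edge) (value of joint lip above 0.001 m and contact force between scraper and bowl above 0.2 N and x of lip_face in the frame of scraper below 0 m and angle between the x axis of scraper and the x axis of bowl, either way round below 0.2 rad and z of lip_face in the frame of scraper above 0.035 m), for 0.1 s.
5. second face still pressed on the bar half-way up the pull (bar 18 to 30 mm above the lower edge) (value of joint lip above 0.001 m and contact force between scraper and bowl above 0.2 N and x of lip_face in the frame of scraper below 0 m and angle between the x axis of scraper and the x axis of bowl, either way round below 0.2 rad and z of lip_face in the frame of scraper between 0.018 and 0.03 m), for 0.02 s.
6. second face still pressed when the bar has come down to within 16 mm of the lower edge (value of joint lip above 0.001 m and contact force between scraper and bowl above 0.2 N and x of lip_face in the frame of scraper below 0 m and angle between the x axis of scraper and the x axis of bowl, either way round below 0.2 rad and z of lip_face in the frame of scraper below 0.016 m), for 0.02 s.
At the end, for the whole second after the job is handed in: The fingers hold the scraper, its lower edge 26 mm or more above the bracket (130 to 350 mm above the counter), its middle within 60 mm of the bowl's centre seen from above, blade down and level within 0.1 rad, still (under 20 mm/s and 0.15 rad/s), touching neither bowl nor stand (height (world z) of scraper between 0.13 and 0.35 m and horizontal distance between scraper and bowl below 0.06 m and angle between scraper's own z axis and vertical below 0.1 rad and linear speed of scraper below 0.02 m/s and angular speed of scraper below 0.15 rad/s and contact force between the fingers and scraper above 1 N and contact force between scraper and bowl below 0.05 N and contact force between scraper and stand below 0.05 N); the arm keeps its last pose, push and grip.
It fails at once if one of the other things on the counter is moved more than 30 mm (distance of any of mixer, sugar_pot, rolling_pin, measuring_cup, ramekin, pepper_mill, spoon from where it was at the start of the episode above 0.03 m).
It also fails if it takes over 64 s, if anything falls off the work surface, if the arm or the gripper's body presses on something with over 40 N, if the wrist force passes 120 N, or if a joint passes its speed limit or range.

## Robot

A 6-joint arm with a two-finger parallel gripper is mounted at the origin on the work surface. World frame = base frame: x ahead of the robot, y to its left, z up, the work surface at z = 0. Lengths are in m, angles in degrees, forces in N, time in s.
With the tool pointing down it reaches from about 0.4 to 0.825 m from the base axis. Payload 7 kg.
Tool frame: the origin (TCP) lies midway between the tips of the shut fingers; the grasp point (between the pads) lies 19 mm behind it (r.grasp_offset is the distance from the TCP to the grasp point, in m); z points along the fingers, x is the direction in which the jaws open and shut, and the axes are right-handed (so a half turn about z gives the same grasp; the last joint's range is limited). The gripper opens to 88 mm and grips with 3 to 60 N. Pads are 19 mm wide; open, the fingers measure 130 mm over their backs; the gripper's body (78 mm by 193 mm) begins 47 mm behind the grasp point.
Start: joints at [-50.415, 20.546, 0.682, 0, -70.136, -16.507], TCP at [0.265, -0.621, 0.2] pointing down, gripper open.
Joint ranges: [-176.03, 176.03], [-82.01, 121.73], [-58.28, 71.71], [-173.87, 95.51], [-174.79, -0.11], [-173.66, 173.66]. Speed limits (degrees/s): [136.94, 136.94, 172.46, 180, 180, 180].

## Interface

Orientations are given as [roll, pitch, yaw] about the fixed x, y, z axes, in that order (R = Rz(yaw) Ry(pitch) Rx(roll)).
In Python, from plant import r gives the robot as it stands.
- The arm moves only by the tool step_arm, never from a script. Its argument "deltas" is a list of rows, each a list of 7 numbers: the turn, a rotation vector about the tool's x, y, z in rad, then the shift along the tool's x, y, z in mm, then the opening, from -1 (shut) to 1 (fully open), so that 0 is half open. In form: [[ax, ay, az, x, y, z, grip], ...]. A call has 1 to 10 rows; each row shifts and turns the pose as measured when the row begins, along the tool's axes as they then stand; what a row does not reach is not made up. A row lasts 1/10 s, in which the tool goes at most 50 mm and 8.59 degrees, less where a joint would pass 70% of its speed; a pose out of reach is approached as far as the arm can. A call with a gripper value outside its range is refused whole. The fingers move at their own pace and stop on an object; "squeeze" is the grip in N (left out, the last holds). Time passes only in rows, so rows that do not move let the fingers close. It gives the time, the measured TCP pose, the force and the opening at its end, in the units of the state.
- r.get_state(): the state, without advancing time (a new reading comes with each control period).
- r.capture(name): name is "scene" or "top"; returns the picture (480x640x3 uint8, red, green, blue); there is no depth.
- r.camera_info(name): a dict with "vertical_fov" (degrees; the focal length in pixels is half the picture's height over the tangent of half this angle, whatever the lens; pixels are square), "cx", "cy" (the principal point, pixels), "k1" (the pictures are not rectified: a ray, as slopes to the right and down, at radius r is drawn at 1 + k1 r^2 times it, then the intrinsics apply), "view" (4x4, takes a point from world to camera coordinates). Camera axes: x right, y down, z forward; pixel columns grow to the right and rows downward; lengths in m; the calibration is good to about 2 mm. A picture is of the moment at which its call begins. camera_info takes no time and is no camera call.
- r.close_job(): hands the job in, once; it reports no verdict.
The state is a dict: "time_s": time; "joints": joint angles; "qd": joint speeds; "joint_torque": joint torques, N m; "tcp_pos": TCP position; "eef_rot": TCP orientation; "contact_force": force on the tool from outside, world axes, zero at the start; "moment": the same for the moment, N m; "gripper_width": finger opening in m.
Only numpy, scipy, OpenCV 4.12 (cv2) and the standard library are available. Lean on these libraries where they do the work, as an engineer would, in place of code of your own. Each camera call takes 0.05 s, during which the arm holds its last target.

## Working session

There is one attempt and no reset: what is moved stays moved. The work goes in short steps, Python scripts to look and compute and a tool call to move; the robot and the scene stay as the last step left them, time stands still between calls to the robot, and variables do not carry over. Pictures are saved under pics/ and viewed, and the job is handed in when it is done.

Besides the shell and the picture viewer there is one more tool, called after "Request:" as name(argument=value, ...), one argument or row to a line, values as JSON. step_arm: Moves the arm, as the interface text tells. Its arguments: {"type":"object","properties":{"deltas":{"type":"array","items":{"type":"array","items":{"type":"number"}}},"squeeze":{"type":"number"}},"required":["deltas"]}

```bash
ls; mkdir -p pics
python3 - <<'E'
from plant import r
import cv2
s=r.get_state();print(s)
for n in("scene","top"):
    print(n,r.camera_info(n))
    cv2.imwrite(f"pics/{n}0.png",r.capture(n)[:,:,::-1])
E
```

```text
pics
{'time_s': 0.0, 'joints': array([-5.04156448e+01,  2.05890812e+01,  6.32624166e-01, -1.89052696e-02,
       -7.01364793e+01, -1.65092979e+01]), 'qd': array([ 0.0832811 ,  0.00275241, -0.04188152,  0.07594717, -0.09176159,
       -0.01386918]), 'joint_torque': array([ 4.52547274e-04, -5.82719135e+01,  2.93052649e+01,  6.99710011e+00,
        6.86355546e-03, -1.64143175e-04]), 'tcp_pos': array([ 0.26432934, -0.62049768,  0.19864439]), 'eef_rot': array([-1.79990627e+02, -9.41555960e-02,  1.13068612e+02]), 'contact_force': array([ 0.47071669, -0.14245283,  0.31286496]), 'moment': array([-0.00193872,  0.00726732, -0.0048691 ]), 'gripper_width': 0.08764011645722539}
scene {'vertical_fov': 52.84465493491979, 'cx': 328.68490930697465, 'cy': 231.4238944386341, 'k1': 0.01253721306774209, 'view': array([[-1.00843744e-01,  9.94901800e-01, -9.73663103e-04,
         3.37545394e-02],
       [ 6.60747190e-01,  6.62419471e-02, -7.47679848e-01,
        -3.02145296e-01],
       [-7.43803529e-01, -7.60421805e-02, -6.64058655e-01,
         1.75945050e+00],
       [ 0.00000000e+00,  0.00000000e+00,  0.00000000e+00,
         1.00000000e+00]])}
top {'vertical_fov': 54.51557659929933, 'cx': 324.7859923649441, 'cy': 239.7706744125695, 'k1': 0.015088997243922356, 'view': array([[-0.02143314, -0.99937143, -0.02823778,  0.0340358 ],
       [-0.99498302,  0.0240827 , -0.09710212,  0.55316343],
       [ 0.09772113,  0.02601491, -0.99487376,  1.06114169],
       [ 0.        ,  0.        ,  0.        ,  1.        ]])}
```

View pics/scene0.png

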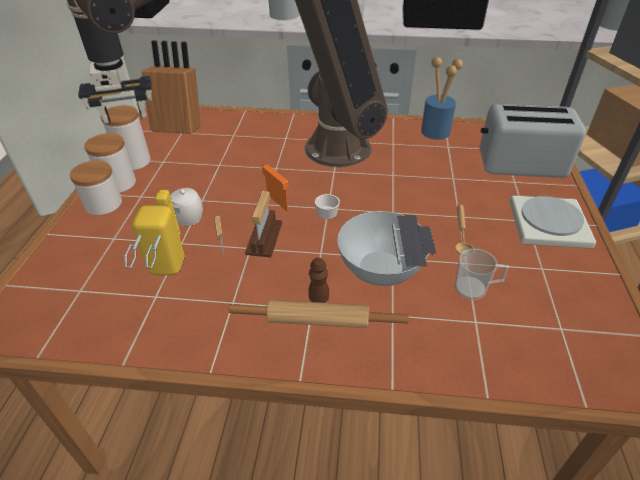

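View pics/top0.png

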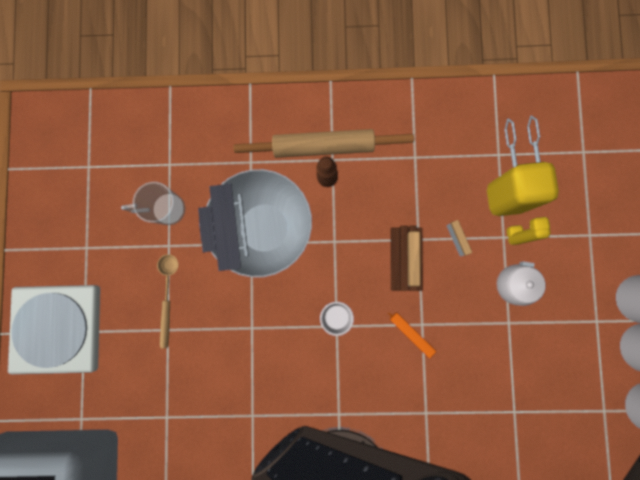

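Candidates for the scraper: the pale-handled one in the dark stand, top (413,258); the orange one, top (412,335); and a small pale one, top (460,237). The one in the stand fits: it isn't orange and it is the larger of the two pale ones. I'll confirm this in an enlarged crop.

```bash
cat > h.py <<'E'
import numpy as np, cv2
from plant import r
def K(n):
    c=r.camera_info(n); f=240/np.tan(np.radians(c["vertical_fov"]/2)); return c,f
def ray(n,u,v):
    c,f=K(n); x=(u-c["cx"])/f; y=(v-c["cy"])/f
    rd=np.hypot(x,y); q=rd
    for _ in range(20): q=rd/(1+c["k1"]*q*q)
    s=q/rd if rd>0 else 1
    V=c["view"]; R=V[:3,:3]; t=V[:3,3]
    d=R.T@np.array([x*s,y*s,1]); return -R.T@t, d/np.linalg.norm(d)
def onz(n,u,v,z):
    o,d=ray(n,u,v); return o+d*(z-o[2])/d[2]
def proj(n,p):
    c,f=K(n); q=c["view"][:3,:3]@np.asarray(p)+c["view"][:3,3]; x,y=q[:2]/q[2]; s=1+c["k1"]*(x*x+y*y)
    return np.array([c["cx"]+f*x*s,c["cy"]+f*y*s])
def tri(a,b):
    o1,d1=ray("scene",*a); o2,d2=ray("top",*b)
    A=np.c_[d1,-d2]; s=np.linalg.lstsq(A,o2-o1,rcond=None)[0]
    p,q=o1+s[0]*d1,o2+s[1]*d2; return (p+q)/2,np.linalg.norm(p-q)
E
python3 - <<'E'
import cv2
a=cv2.imread("pics/top0.png");b=cv2.imread("pics/scene0.png")
cv2.imwrite("pics/c1.png",cv2.resize(a[200:365,370:490],None,fx=5,fy=3.6*5/5,interpolation=cv2.INTER_CUBIC) if 0 else cv2.resize(a[215:365,375:485],None,fx=4,fy=4,interpolation=cv2.INTER_CUBIC))
cv2.imwrite("pics/c2.png",cv2.resize(b[155:265,205:305],None,fx=5,fy=5,interpolation=cv2.INTER_CUBIC))
cv2.imwrite("pics/c3.png",cv2.resize(b[205:290,330:450],None,fx=6,fy=6,interpolation=cv2.INTER_CUBIC))
cv2.imwrite("pics/c4.png",cv2.resize(a[160:285,190:320],None,fx=4.5,fy=4.5,interpolation=cv2.INTER_CUBIC))
E
```

```text
(no output)
```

View pics/c1.png

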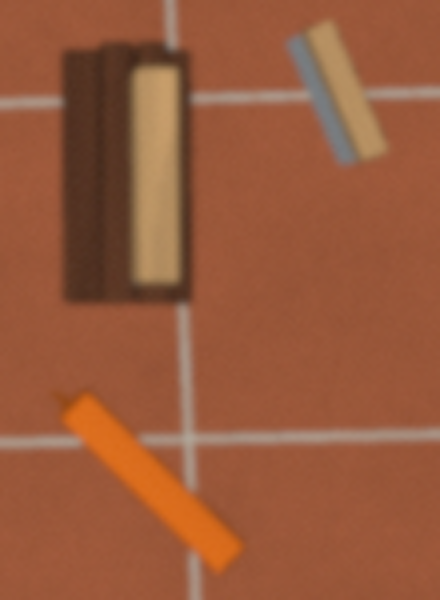

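View pics/c2.png

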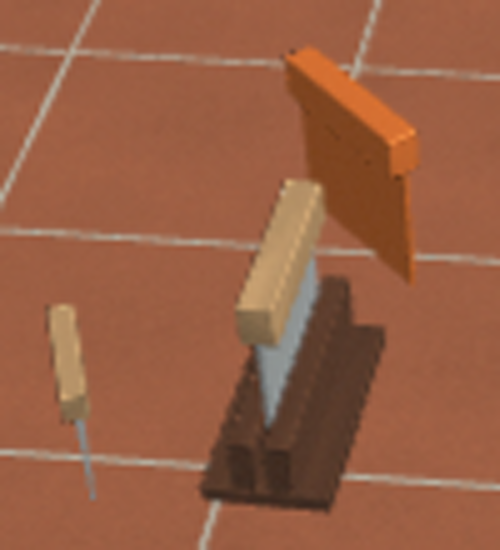

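View pics/c3.png

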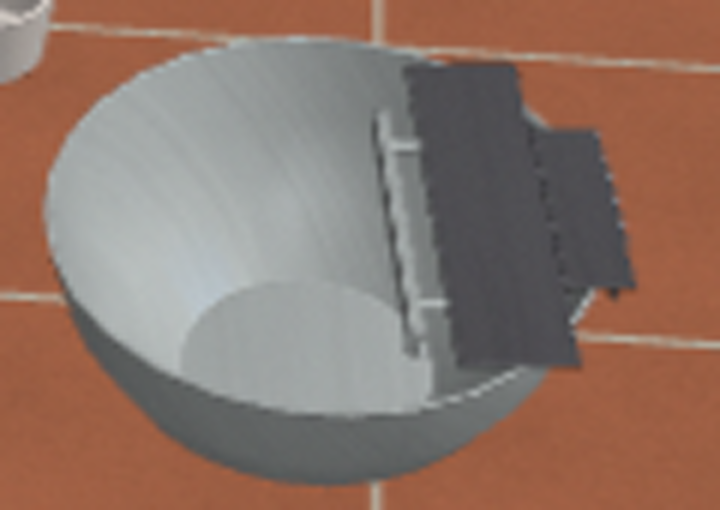

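View pics/c4.png

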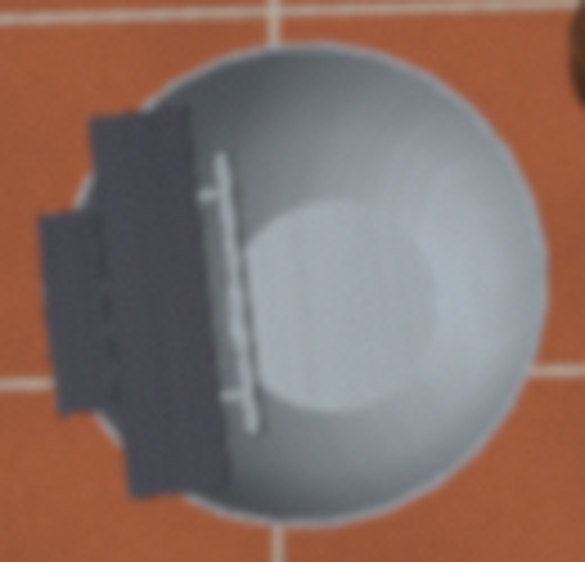

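The crop confirms it: the scraper in the stand at top (413,258) is pale and clearly larger than the pale one at (460,237). Next I'll measure the handle, stand, bowl and bar.

Run:
```python
from h import *
np.set_printoptions(precision=4,suppress=True)
a=cv2.imread("pics/top0.png");b=cv2.imread("pics/scene0.png")
for n in("scene","top"): print(n,ray(n,320,240)[0])
def mask(im,lo,hi,roi):
    h=cv2.cvtColor(im,cv2.COLOR_BGR2HSV); m=cv2.inRange(h,lo,hi); z=np.zeros_like(m); x0,y0,x1,y1=roi; z[y0:y1,x0:x1]=m[y0:y1,x0:x1]
    c=max(cv2.findContours(z,0,1)[0],key=cv2.contourArea); return z,c
print(cv2.cvtColor(a,cv2.COLOR_BGR2HSV)[[258,258,258],[413,398,385]], cv2.cvtColor(a,cv2.COLOR_BGR2HSV)[226,212],cv2.cvtColor(a,cv2.COLOR_BGR2HSV)[230,242])
m,c=mask(a,(10,60,120),(25,170,255),(385,222,425,292))
rc=cv2.minAreaRect(c); print("handle top",rc,cv2.contourArea(c))
bx=cv2.boxPoints(rc); P=np.array([onz("top",*p,0.125) for p in bx]); print(P, P.mean(0))
m2,c2=mask(b,(10,50,110),(25,170,255),(245,185,275,230))
rc2=cv2.minAreaRect(c2); print("handle scene",rc2,cv2.boxPoints(rc2))
# stand mask
m3,c3=mask(a,(0,50,0),(20,255,95),(385,220,426,296))
rc3=cv2.minAreaRect(c3); bx=cv2.boxPoints(rc3);print("stand",rc3,bx); 
for z in(0.012,0.047): print(z,np.array([onz("top",*p,z) for p in bx]))
# bracket
m4,c4=mask(a,(100,20,40),(140,90,110),(195,175,250,280))
rc4=cv2.minAreaRect(c4);print("bracket",rc4); bx=cv2.boxPoints(rc4);print(np.array([onz("top",*p,0.104) for p in bx]))
# bar ends top: crop coords
for nm,p in dict(far=(220,152),near=(253,430)).items():
    u,v=p[0]/4.5+190,p[1]/4.5+160; print(nm,(u,v),onz("top",u,v,.097))
for nm,p in dict(near=(380,112),far=(415,352)).items():
    u,v=p[0]/6+330,p[1]/6+205; print(nm,(u,v),onz("scene",u,v,.097))
```

```text
scene [1.5117 0.1202 0.9425]
top [ 0.4474 -0.0069  1.1104]
[[ 17 118 188]
 [ 10 148  81]
 [  9 160 159]] [120  27  76] [104  23 166]
handle top ((413.5, 258.0), (54.0, 11.0), 90.0) 588.5
[[ 0.5586 -0.1578  0.125 ]
 [ 0.558  -0.181   0.125 ]
 [ 0.4444 -0.1763  0.125 ]
 [ 0.4448 -0.1534  0.125 ]] [ 0.5015 -0.1671  0.125 ]
handle scene ((260.52886962890625, 206.8325653076172), (25.806575775146484, 30.948667526245117), 54.782405853271484) [[240.4457 205.2148]
 [265.7298 187.3672]
 [280.612  208.4503]
 [255.3279 226.2979]]
stand ((406.289306640625, 257.64788818359375), (63.38679504394531, 30.77699089050293), 88.63607025146484) [[390.1508 226.3298]
 [420.919  225.5972]
 [422.4278 288.966 ]
 [391.6596 289.6986]]
0.012 [[ 0.5835 -0.1336  0.012 ]
 [ 0.5834 -0.206   0.012 ]
 [ 0.4346 -0.2033  0.012 ]
 [ 0.4344 -0.1318  0.012 ]]
0.047 [[ 0.5792 -0.1295  0.047 ]
 [ 0.5791 -0.1996  0.047 ]
 [ 0.4351 -0.197   0.047 ]
 [ 0.4348 -0.1279  0.047 ]]
bracket ((224.5, 224.0), (98.0, 49.0), 90.0)
[[0.6971 0.2928 0.104 ]
 [0.6941 0.1838 0.104 ]
 [0.478  0.1851 0.104 ]
 [0.4804 0.2918 0.104 ]]
far (238.88888888888889, 193.77777777777777) [0.6541 0.2079 0.097 ]
near (246.22222222222223, 255.55555555555554) [0.5164 0.1923 0.097 ]
near (393.3333333333333, 223.66666666666666) [0.5162 0.1929 0.097 ]
far (399.1666666666667, 263.6666666666667) [0.6658 0.2073 0.097 ]
```

Run:
```python
from h import *
np.set_printoptions(precision=4,suppress=True)
a=cv2.imread("pics/top0.png")
h=cv2.cvtColor(a,cv2.COLOR_BGR2HSV)
# bowl: non-terracotta
m=cv2.inRange(h,(0,90,60),(25,255,255)); m=cv2.bitwise_not(m)
z=np.zeros_like(m); z[160:285,195:314]=m[160:285,195:314]
c=max(cv2.findContours(z,0,1)[0],key=cv2.contourArea)[:,0,:].astype(float)
P=np.array([onz("top",*p,0.1) for p in c])[:,:2]
Q=P[(P[:,1]<0.2)]
x,y=Q.T; s=np.linalg.lstsq(np.c_[2*x,2*y,np.ones(len(x))],x*x+y*y,rcond=None)[0]
print("bowl rim",s[:2],np.sqrt(s[2]+s[0]**2+s[1]**2), "rms",np.std(np.hypot(x-s[0],y-s[1])))
# handle PCA
big=cv2.resize(a[215:300,380:430],None,fx=8,fy=8,interpolation=cv2.INTER_CUBIC); hb=cv2.cvtColor(big,cv2.COLOR_BGR2HSV)
m=cv2.inRange(hb,(12,60,130),(25,170,255)); c=max(cv2.findContours(m,0,1)[0],key=cv2.contourArea)
rc=cv2.minAreaRect(c);bx=(cv2.boxPoints(rc)+.5)/8-.5+[380,215]; print(rc,bx)
for zz in(.125,.111): 
    P=np.array([onz("top",*p,zz) for p in bx]);print(P,P.mean(0))
# bar bright line in top
for v in range(196,256,6):
    row=a[v,232:256].astype(int).sum(1)//3; print(v,row)
```

```text
bowl rim [0.6028 0.1549] 0.12435732633782119 rms 0.01607880656498052
((272.01800537109375, 349.4600830078125), (434.9609680175781, 91.3508529663086), 89.79240417480469) [[407.7569 231.0808]
 [419.1756 231.0394]
 [419.3726 285.4092]
 [407.9539 285.4506]]
[[ 0.5584 -0.1573  0.125 ]
 [ 0.5579 -0.1813  0.125 ]
 [ 0.4435 -0.177   0.125 ]
 [ 0.4439 -0.1533  0.125 ]] [ 0.5009 -0.1672  0.125 ]
[[ 0.56   -0.1595  0.111 ]
 [ 0.5595 -0.1838  0.111 ]
 [ 0.4434 -0.1795  0.111 ]
 [ 0.4438 -0.1554  0.111 ]] [ 0.5017 -0.1695  0.111 ]
196 [ 72  82  89  94  98 117 143 148 128 105 102 108 112 113 115 117 118 119
 122 124 125 127 128 129]
202 [ 75  88 113 134 138 139 145 156 149 121 101 104 113 117 120 120 122 123
 127 127 131 132 132 134]
208 [ 72  74  80  94 102 106 119 141 155 148 122 109 114 121 120 124 127 132
 141 150 158 163 163 164]
214 [ 73  73  78  91 101 106 111 128 150 154 135 117 128 149 161 166 167 168
 169 169 170 169 167 166]
220 [ 74  74  74  79  95 106 109 113 126 147 146 126 127 153 166 169 169 168
 169 169 170 170 169 167]
226 [ 75  74  75  77  86  98 109 115 134 153 161 153 135 143 161 168 170 169
 168 169 170 170 169 168]
232 [ 75  74  73  74  80  94 104 112 128 150 164 159 140 130 148 166 170 170
 170 171 168 169 170 169]
238 [ 74  74  75  76  74  79  95 105 111 114 129 147 148 129 127 151 166 170
 169 170 169 168 170 170]
244 [ 75  72  75  75  76  77  84  98 108 111 121 138 154 152 135 134 155 166
 170 169 168 168 169 169]
250 [ 73  73  75  74  74  75  79  91 100 108 111 125 144 154 141 117 109 117
 122 123 127 130 134 142]
```

Request:
step_arm(
  deltas=[
    [0, 0, 0.14, 0, 0, -40, 1],
    [0, 0, 0.14, 0, 0, -20, 1],
    [0, 0, 0.14, 0, 0, 0, 1],
  ],
)

```text
time_s: 0.4
tcp_pos: [0.2637, -0.6194, 0.2576]
eef_rot: [-179.8, -0.4, 88.3]
contact_force: [0.1, 0.7, -0.2]
gripper_width: 0.0873
```

Request:
step_arm(
  deltas=[
    [0, 0, 0, 42, 22, 0, 1],
    [0, 0, 0, 42, 22, 0, 1],
    [0, 0, 0, 42, 22, 0, 1],
    [0, 0, 0, 42, 22, 0, 1],
    [0, 0, 0, 42, 22, 0, 1],
    [0, 0, 0, 42, 22, 0, 1],
    [0, 0, 0, 42, 22, 0, 1],
    [0, 0, 0, 42, 22, 0, 1],
    [0, 0, 0, 42, 22, 0, 1],
    [0, 0, 0, 42, 22, 0, 1],
  ],
  squeeze=40,
)

```text
time_s: 1.4
tcp_pos: [0.5022, -0.1963, 0.2555]
eef_rot: [-179.5, -0.6, 87.4]
contact_force: [0.6, -0.7, -0.3]
gripper_width: 0.0879
```

Run:
```python
from h import *
np.set_printoptions(precision=4,suppress=True)
a=cv2.imread("pics/top0.png")
h=cv2.cvtColor(a,cv2.COLOR_BGR2HSV)
m=cv2.bitwise_not(cv2.inRange(h,(0,90,60),(25,255,255)))
z=np.zeros_like(m); z[160:285,195:314]=m[160:285,195:314]
c=max(cv2.findContours(z,0,1)[0],key=cv2.contourArea)[:,0,:].astype(float)
P=np.array([onz("top",*p,0.1) for p in c])[:,:2]
Q=P[(P[:,1]<0.2)]; ctr=np.array([.5886,.167])
for k in range(8):
    d=np.hypot(*(Q-ctr).T); G=Q[abs(d-.12)<(.02 if k<2 else .006)]
    x,y=G.T; s=np.linalg.lstsq(np.c_[2*x,2*y,np.ones(len(x))],x*x+y*y,rcond=None)[0]; ctr=s[:2]
    R=np.sqrt(s[2]+ctr@ctr)
print(ctr,R,len(G),len(Q),np.std(np.hypot(*(G-ctr).T)))
q=r.get_state();print(q["joints"])
```

```text
[0.5888 0.1684] 0.11994509519728136 188 351 0.0011494174180470453
[ -0.9808   6.2789 -10.5684  -0.6076 -73.6445 -91.4495]
```

```bash
cat >> h.py <<'E'
from scipy.spatial.transform import Rotation as Ro
def plan(pos,yaw,pitch=0,roll=180):
    s=r.get_state(); R=Ro.from_euler('xyz',s["eef_rot"],degrees=True)
    T=Ro.from_euler('xyz',[roll,pitch,yaw],degrees=True)
    rv=(R.inv()*T).as_rotvec(); d=R.inv().apply(np.array(pos)-s["tcp_pos"])*1000
    print("t",s["time_s"],"pos",s["tcp_pos"].round(4),"rot",s["eef_rot"].round(2),"F",s["contact_force"].round(2),"M",s["moment"].round(3),"w",round(s["gripper_width"],4))
    print("turn",rv.round(4),"shift",d.round(1))
E
python3 -c "
from h import *
plan([.502,-.168,.15],88)"
```

```text
t 1.4 pos [ 0.5022 -0.1963  0.2555] rot [-179.49   -0.57   87.39] F [ 0.65 -0.68 -0.34] M [-0.22  -0.196  0.005] w 0.0879
turn [-0.0088 -0.01   -0.0105] shift [ 27.2  -0.5 105.8]
```

Request:
step_arm(
  deltas=[
    [-0.009, -0.01, -0.01, 27, 0, 0, 1],
    [0, 0, 0, 0, 0, 35, 1],
    [0, 0, 0, 0, 0, 35, 1],
    [0, 0, 0, 0, 0, 30, 1],
    [0, 0, 0, 0, 0, 0, 1],
  ],
)

```text
time_s: 1.9
tcp_pos: [0.5065, -0.1612, 0.1527]
eef_rot: [179.9, -0.0, 88.5]
contact_force: [-1.0, -0.4, -0.6]
gripper_width: 0.0877
```

```bash
python3 -c "
from h import *
plan([.502,-.168,.092],88)
for n in('top','scene'): cv2.imwrite('pics/%s1.png'%n,r.capture(n)[:,:,::-1])
a=cv2.imread('pics/top1.png')[180:330,340:490];b=cv2.imread('pics/scene1.png')[120:270,200:350]
cv2.imwrite('pics/d1.png',cv2.resize(np.hstack([a,b]),None,fx=2.66,fy=2.66,interpolation=2))"
```

```text
t 1.9 pos [ 0.5065 -0.1612  0.1527] rot [ 1.7988e+02 -4.0000e-02  8.8510e+01] F [-1.02 -0.36 -0.61] M [ 0.007  0.075 -0.02 ] w 0.0877
turn [ 0.0022 -0.0007  0.0089] shift [-7.  -4.5 60.7]
```

View pics/d1.png

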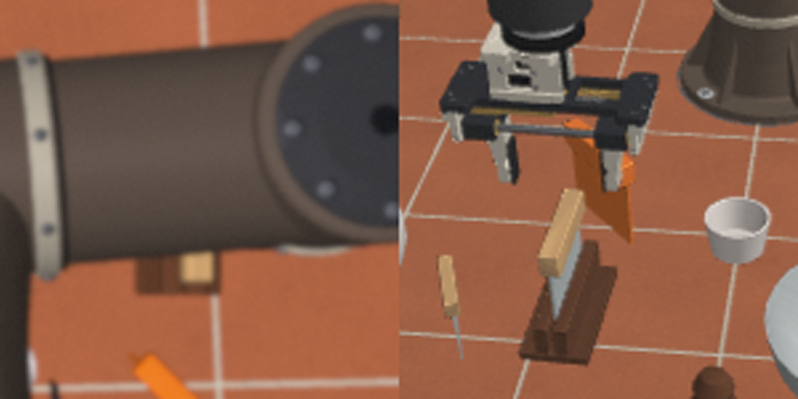

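The scene crop shows the jaws open above the pale handle, with a finger on each side at crop (508,170) and (615,185). The next move centres and lowers them.

Request:
step_arm(
  deltas=[
    [0, 0, 0.009, -7, -4.5, 10, 1],
    [0, 0, 0, 0, 0, 20, 1],
    [0, 0, 0, 0, 0, 18, 1],
    [0, 0, 0, 0, 0, 10, 1],
    [0, 0, 0, 0, 0, 0, 1],
  ],
)

```text
time_s: 2.5
tcp_pos: [0.5093, -0.1719, 0.1036]
eef_rot: [178.8, 0.1, 87.9]
contact_force: [-0.1, 0.3, 0.5]
gripper_width: 0.0879
```

```bash
python3 -c "
from h import *
plan([.502,-.168,.092],88)"
```

```text
t 2.5 pos [ 0.5093 -0.1719  0.1036] rot [1.7881e+02 6.0000e-02 8.7850e+01] F [-0.05  0.29  0.51] M [-0.003  0.08   0.008] w 0.0879
turn [ 0.0208  0.0011 -0.0026] shift [ 3.6 -7.7 11.5]
```

Request:
step_arm(
  deltas=[
    [0.02, 0, 0, 3.5, -7.5, 11.5, 1],
    [0, 0, 0, 0, 0, 0, 1],
  ],
)

```text
time_s: 2.7
tcp_pos: [0.5023, -0.1685, 0.0927]
eef_rot: [179.9, 0.1, 87.8]
contact_force: [-0.7, 0.5, -0.6]
gripper_width: 0.0875
```

```bash
python3 -c "
from h import *
plan([.502,-.168,.092],88)"
```

```text
t 2.7 pos [ 0.5023 -0.1685  0.0927] rot [1.7992e+02 6.0000e-02 8.7800e+01] F [-0.73  0.5  -0.6 ] M [-0.013 -0.029 -0.011] w 0.0875
turn [ 0.0013  0.0011 -0.0035] shift [ 0.5 -0.3  0.7]
```

Request:
step_arm(
  deltas=[
    [0, 0, 0, 0, 0, 0, -1],
    [0, 0, 0, 0, 0, 0, -1],
    [0, 0, 0, 0, 0, 0, -1],
    [0, 0, 0, 0, 0, 0, -1],
    [0, 0, 0, 0, 0, 0, -1],
    [0, 0, 0, 0, 0, 0, -1],
    [0, 0, 0, 0, 0, 0, -1],
    [0, 0, 0, 0, 0, 0, -1],
  ],
  squeeze=40,
)

```text
time_s: 3.5
tcp_pos: [0.5039, -0.1683, 0.0947]
eef_rot: [179.7, 0.1, 87.9]
contact_force: [-0.2, -0.1, 0.4]
gripper_width: 0.0293
```

```bash
python3 -c "
from h import *
plan([.502,-.168,.175],88)"
```

```text
t 3.5 pos [ 0.5039 -0.1683  0.0947] rot [1.7974e+02 8.0000e-02 8.7870e+01] F [-0.21 -0.06  0.42] M [ 0.006 -0.022  0.001] w 0.0293
turn [ 0.0046  0.0014 -0.0023] shift [  0.1  -1.5 -80.3]
```

Request:
step_arm(
  deltas=[
    [0, 0, 0, 0, -1, 0, -1],
    [0, 0, 0, 0, 0, 0, -1],
    [0, 0, 0, 0, 0, 0, -1],
    [0, 0, 0, 0, 0, 0, -1],
  ],
)

```text
time_s: 3.9
tcp_pos: [0.5031, -0.1683, 0.0947]
eef_rot: [179.7, 0.1, 87.9]
contact_force: [0.5, -1.0, 1.1]
gripper_width: 0.0209
```

```bash
python3 -c "
from h import *
plan([.502,-.168,.175],88)"
```

```text
t 3.9 pos [ 0.5031 -0.1683  0.0947] rot [1.7971e+02 8.0000e-02 8.7870e+01] F [ 0.52 -1.01  1.08] M [-0.047 -0.09  -0.014] w 0.0209
turn [ 0.0051  0.0014 -0.0022] shift [  0.1  -0.7 -80.3]
```

Request:
step_arm(
  deltas=[
    [0, 0, 0, 0, 0, -8, -1],
    [0, 0, 0, 0, 0, -12, -1],
    [0, 0, 0, 0, 0, -15, -1],
    [0, 0, 0, 0, 0, -20, -1],
    [0, 0, 0, 0, 0, -25, -1],
    [0, 0, 0, 0, 0, -25, -1],
    [0, 0, 0, 0, 0, -20, -1],
    [0, 0, 0, 0, 0, -20, -1],
    [0, 0, 0, 0, 0, 0, -1],
  ],
)

```text
time_s: 4.8
tcp_pos: [0.4994, -0.1681, 0.2505]
eef_rot: [179.9, 0.0, 87.8]
contact_force: [-0.7, 0.3, -2.6]
gripper_width: 0.0207
```

```bash
python3 -c "
from h import *
plan([.585,.14,.26],96.3)
print(r.get_state()['joints'].round(1))
for n in('top','scene'): cv2.imwrite('pics/%s2.png'%n,r.capture(n)[:,:,::-1])
b=cv2.imread('pics/scene2.png')[80:280,180:450]
cv2.imwrite('pics/d2.png',cv2.resize(b,None,fx=2.9,fy=2.9,interpolation=2))"
```

```text
t 4.8 pos [ 0.4994 -0.1681  0.2505] rot [1.7988e+02 5.0000e-02 8.7820e+01] F [-0.71  0.35 -2.61] M [-0.016 -0.152 -0.028] w 0.0207
turn [ 0.002   0.001  -0.1481] shift [311.1  73.8  -9.6]
[  2.8   4.7 -13.3   0.1 -71.9 -95. ]
```

View pics/d2.png

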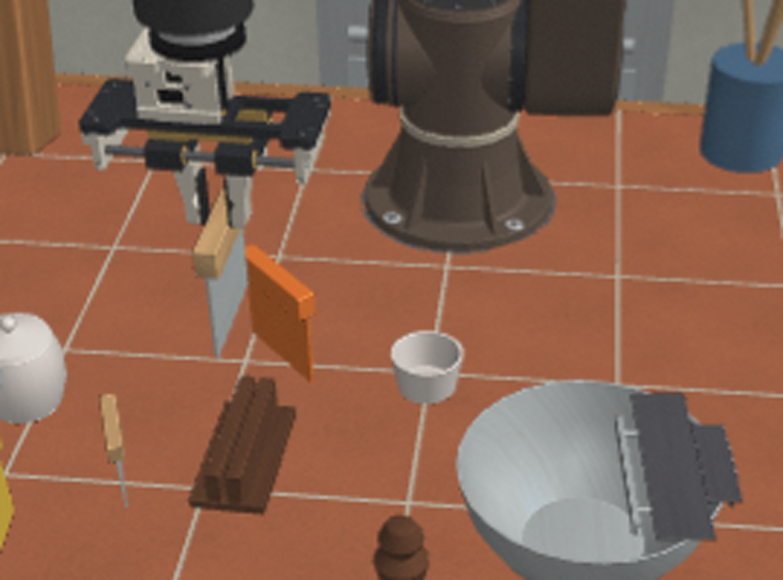

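The scraper hangs upright in the jaws with its handle at crop (215,250), and the stand at (245,445) is empty. Next I carry it over the bowl.

Request:
step_arm(
  deltas=[
    [0, 0, -0.05, 20, 5, -2, -1],
    [0, 0, -0.05, 40, 12, -2, -1],
    [0, 0, -0.05, 40, 12, -2, -1],
    [0, 0, 0, 40, 14, 0, -1],
    [0, 0, 0, 40, 14, 0, -1],
    [0, 0, 0, 40, 14, 0, -1],
    [0, 0, 0, 40, 14, 0, -1],
    [0, 0, 0, 25, 6, 0, -1],
    [0, 0, 0, 0, 0, 0, -1],
  ],
)

```text
time_s: 5.8
tcp_pos: [0.5593, 0.1337, 0.2395]
eef_rot: [-178.7, 0.0, 96.4]
contact_force: [-0.8, -1.3, -3.2]
gripper_width: 0.021
```

```bash
python3 -c "
from h import *
plan([.587,.165,.26],96.4)
print(r.get_state()['joints'].round(1))
for n in('top','scene'): cv2.imwrite('pics/%s3.png'%n,r.capture(n)[:,:,::-1])
b=cv2.imread('pics/scene3.png')[130:330,280:480];a=cv2.imread('pics/top3.png')[130:330,180:380]
cv2.imwrite('pics/d3.png',cv2.resize(np.hstack([a,b]),None,fx=2,fy=2,interpolation=2))"
```

```text
t 5.8 pos [0.5593 0.1337 0.2395] rot [-1.7866e+02  4.0000e-02  9.6420e+01] F [-0.85 -1.29 -3.2 ] M [-0.083 -0.031  0.044] w 0.021
turn [-0.0233  0.0007  0.0004] shift [ 28.   30.6 -21.2]
[  32.5   10.7   -7.3   -0.6  -73.2 -115.9]
```

View pics/d3.png

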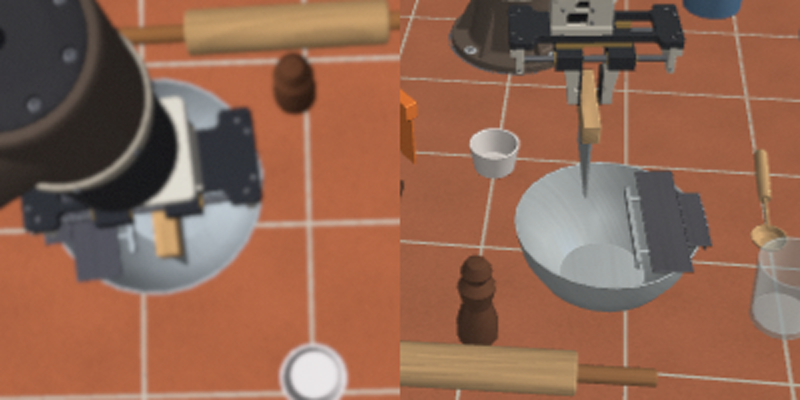

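```bash
cat >> h.py <<'E'
C=np.array([.588,.168]); EX=np.array([-.1126,.9936]); EY=np.array([-.9936,-.1126])
def bplan(bx,z,yaw=96.4,by=0,**k):
    p=C+EX*bx/1000+EY*by/1000; plan([*p,z],yaw,**k)
    s=r.get_state(); d=s["tcp_pos"][:2]-C; print("bowl frame mm",(d@EX*1000).round(1),(d@EY*1000).round(1),"Fx",(s["contact_force"][:2]@EX).round(2))
E
python3 -c "
from h import *
bplan(6,.23)"
```

```text
t 5.9 pos [0.5588 0.1313 0.2398] rot [-1.7863e+02  7.0000e-02  9.6350e+01] F [-0.15 -0.12 -1.64] M [-0.032 -0.074 -0.017] w 0.0205
turn [-0.0238  0.0012 -0.0008] shift [39.3 33.3  8.9]
bowl frame mm -33.2 33.2 Fx -0.11
```

Request:
step_arm(
  deltas=[
    [-0.012, 0, 0, 13, 11, 0, -1],
    [-0.012, 0, 0, 14, 12, 0, -1],
    [0, 0, 0, 12, 10, 0, -1],
    [0, 0, 0, 0, 0, 0, -1],
  ],
)

```text
time_s: 6.3
tcp_pos: [0.5886, 0.1733, 0.2382]
eef_rot: [-180.0, 0.1, 96.2]
contact_force: [-0.5, 0.1, -2.4]
gripper_width: 0.021
```

```bash
python3 -c "
from h import *
bplan(4,.13)"
```

```text
t 6.3 pos [0.5886 0.1733 0.2382] rot [-1.7999e+02  1.2000e-01  9.6160e+01] F [-0.53  0.14 -2.35] M [-0.044  0.09  -0.051] w 0.021
turn [-0.0001  0.0022 -0.0042] shift [ -1.   -1.1 108.2]
bowl frame mm 5.2 -1.2 Fx 0.2
```

Request:
step_arm(
  deltas=[
    [0, 0, 0, -1, -1, 15, -1],
    [0, 0, 0, 0, 0, 15, -1],
    [0, 0, 0, 0, 0, 15, -1],
    [0, 0, 0, 0, 0, 15, -1],
    [0, 0, 0, 0, 0, 10, -1],
    [0, 0, 0, 0, 0, 0, -1],
  ],
)

```text
time_s: 6.9
tcp_pos: [0.5896, 0.1722, 0.1657]
eef_rot: [-180.0, 0.1, 96.1]
contact_force: [-0.2, 0.2, -2.6]
gripper_width: 0.0207
```

```bash
python3 -c "
from h import *
bplan(4,.13)"
```

```text
t 6.9 pos [0.5896 0.1722 0.1657] rot [-1.7999e+02  1.4000e-01  9.6070e+01] F [-0.23  0.2  -2.64] M [-0.072  0.065  0.002] w 0.0207
turn [-0.0002  0.0024 -0.0057] shift [ 0.1 -2.1 35.7]
bowl frame mm 4.0 -2.1 Fx 0.22
```

Request:
step_arm(
  deltas=[
    [0, 0, 0, 0, -2, 12, -1],
    [0, 0, 0, 0, 0, 13, -1],
    [0, 0, 0, 0, 0, 12, -1],
    [0, 0, 0, 0, 0, 0, -1],
  ],
)

```text
time_s: 7.3
tcp_pos: [0.5883, 0.172, 0.127]
eef_rot: [179.9, 0.1, 96.1]
contact_force: [-0.3, -0.4, -2.9]
gripper_width: 0.0207
```

```bash
python3 -c "
from h import *
bplan(28.5,.13)
for n in('top','scene'): cv2.imwrite('pics/%s4.png'%n,r.capture(n)[:,:,::-1])
b=cv2.imread('pics/scene4.png')[180:300,320:460]
cv2.imwrite('pics/d4.png',cv2.resize(b,None,fx=5,fy=5,interpolation=2))"
```

```text
t 7.3 pos [0.5883 0.172  0.127 ] rot [1.7992e+02 1.1000e-01 9.6060e+01] F [-0.32 -0.38 -2.89] M [-0.008  0.093 -0.032] w 0.0207
turn [ 0.0014  0.0018 -0.0059] shift [24.5 -0.9 -3.1]
bowl frame mm 4.0 -0.7 Fx -0.34
```

View pics/d4.png

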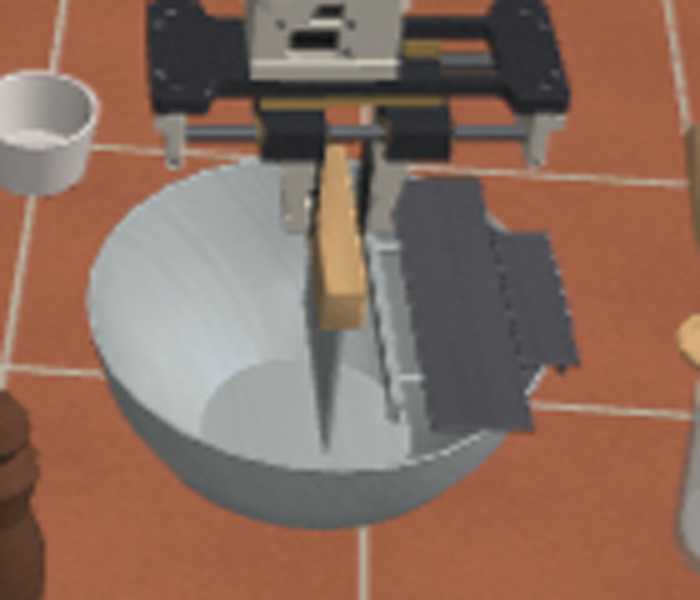

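The blade is inside the bowl beside the bar: its lower corner is at crop (325,450), the bar runs (375,250)–(395,415), and there is a clear gap between them. Now I close in on the bar.

Request:
step_arm(
  deltas=[
    [0, 0, 0, 8, 0, -1, -1],
    [0, 0, 0, 8, 0, -1, -1],
    [0, 0, 0, 5, 0, 0, -1],
    [0, 0, 0, 2, 0, 0, -1],
    [0, 0, 0, 0, 0, 0, -1],
  ],
)

```text
time_s: 7.9
tcp_pos: [0.588, 0.1986, 0.1333]
eef_rot: [179.6, -0.0, 96.1]
contact_force: [-0.3, -1.7, -2.9]
gripper_width: 0.0207
```

```bash
python3 -c "
from h import *
bplan(28.5,.13)
bplan(33.5,.13)"
```

```text
t 7.9 pos [0.588  0.1986 0.1333] rot [179.58  -0.    96.13] F [-0.28 -1.74 -2.94] M [-0.28  -0.042 -0.061] w 0.0207
turn [ 0.0074 -0.     -0.0047] shift [-1.9 -3.5  3.2]
bowl frame mm 30.4 -3.5 Fx -1.7
t 7.9 pos [0.588  0.1986 0.1333] rot [179.58  -0.    96.13] F [-0.28 -1.74 -2.94] M [-0.28  -0.042 -0.061] w 0.0207
turn [ 0.0074 -0.     -0.0047] shift [ 3.1 -3.5  3.2]
bowl frame mm 30.4 -3.5 Fx -1.7
```

Request:
step_arm(
  deltas=[
    [0.007, 0, 0, 2, -2, 1, -1],
    [0, 0, 0, 1.5, 0, 1, -1],
    [0, 0, 0, 0, 0, 0, -1],
    [0, 0, 0, 0, 0, 0, -1],
  ],
)

```text
time_s: 8.3
tcp_pos: [0.5857, 0.2013, 0.1315]
eef_rot: [-180.0, 0.1, 96.1]
contact_force: [-0.1, -1.4, -2.0]
gripper_width: 0.021
```

```bash
python3 -c "
from h import *
for i in range(1): bplan(33.5,.13)
for n in('top','scene'): cv2.imwrite('pics/%s5.png'%n,r.capture(n)[:,:,::-1])
b=cv2.imread('pics/scene5.png')[180:300,320:460]
cv2.imwrite('pics/d5.png',cv2.resize(b,None,fx=5,fy=5,interpolation=2))
bplan(33.5,.13)"
```

```text
t 8.3 pos [0.5857 0.2013 0.1315] rot [-1.800e+02  6.000e-02  9.614e+01] F [-0.08 -1.38 -1.99] M [-0.597 -0.205  0.028] w 0.021
turn [-0.      0.0011 -0.0046] shift [ 0.2 -1.5  1.5]
bowl frame mm 33.3 -1.5 Fx -1.36
t 8.4 pos [0.5857 0.2013 0.1314] rot [-1.800e+02  6.000e-02  9.613e+01] F [ 0.75 -1.21 -2.92] M [-0.606 -0.277 -0.021] w 0.0211
turn [-0.      0.001  -0.0046] shift [ 0.2 -1.4  1.4]
bowl frame mm 33.3 -1.4 Fx -1.29
```

View pics/d5.png

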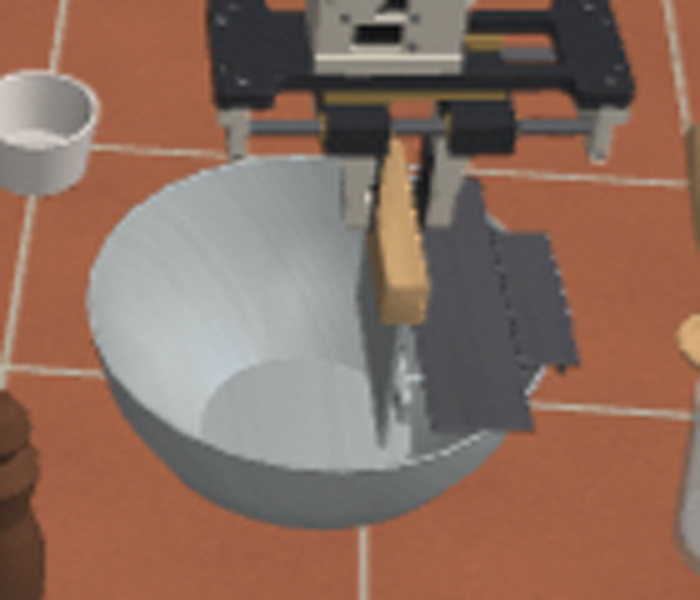

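The blade face now meets the bar (crop about (400,360)), with Fx near -1.3 N. I'll press slightly more, then start the first pull.

Request:
step_arm(
  deltas=[
    [0, 0, 0, 1.5, -1.5, 0.5, -1],
    [0, 0, 0, 0, 0, 0, -1],
    [0, 0, 0, 0, 0, 0, -1],
  ],
  squeeze=55,
)

```text
time_s: 8.7
tcp_pos: [0.5841, 0.2022, 0.1309]
eef_rot: [180.0, 0.1, 96.1]
contact_force: [0.6, -2.1, -1.5]
gripper_width: 0.02
```

```bash
python3 -c "
from h import *
bplan(34.5,.161)"
```

```text
t 8.7 pos [0.5841 0.2022 0.1309] rot [1.7999e+02 8.0000e-02 9.6110e+01] F [ 0.59 -2.05 -1.54] M [-0.799 -0.491  0.007] w 0.02
turn [ 0.0002  0.0014 -0.005 ] shift [  0.    0.  -30.1]
bowl frame mm 34.4 0.0 Fx -2.11
```

Request:
step_arm(
  deltas=[
    [0, 0, 0, 0, 0, -4, -1],
    [0, 0, 0, 0, 0, -4, -1],
    [0, 0, 0, 0, 0, -4, -1],
    [0, 0, 0, 0, 0, 0, -1],
  ],
)

```text
time_s: 9.1
tcp_pos: [0.5833, 0.2019, 0.1435]
eef_rot: [-179.9, 0.1, 96.1]
contact_force: [0.4, -1.5, -1.8]
gripper_width: 0.02
```

```bash
python3 -c "
from h import *
bplan(34.5,.161)"
```

```text
t 9.1 pos [0.5833 0.2019 0.1435] rot [-1.799e+02  1.100e-01  9.610e+01] F [ 0.43 -1.49 -1.85] M [-0.701 -0.152 -0.024] w 0.02
turn [-0.0017  0.0019 -0.0053] shift [  0.3   0.9 -17.5]
bowl frame mm 34.2 0.9 Fx -1.52
```

Request:
step_arm(
  deltas=[
    [0, 0, 0, 0.3, 0, -3, -1],
    [0, 0, 0, 0, 0, -3, -1],
    [0, 0, 0, 0, 0, 0, -1],
    [0, 0, 0, 0, 0, -3, -1],
    [0, 0, 0, 0, 0, -3, -1],
    [0, 0, 0, 0, 0, -3, -1],
    [0, 0, 0, 0, 0, 0, -1],
  ],
)

```text
time_s: 9.8
tcp_pos: [0.583, 0.2023, 0.1598]
eef_rot: [-179.9, 0.1, 96.1]
contact_force: [0.9, -1.6, -0.8]
gripper_width: 0.0202
```

```bash
python3 -c "
from h import *
bplan(34.5,.161)
for n in('top','scene'): cv2.imwrite('pics/%s6.png'%n,r.capture(n)[:,:,::-1])
b=cv2.imread('pics/scene6.png')[180:300,320:460]
cv2.imwrite('pics/d6.png',cv2.resize(b,None,fx=5,fy=5,interpolation=2))"
```

```text
t 9.8 pos [0.583  0.2023 0.1598] rot [-1.7989e+02  1.1000e-01  9.6100e+01] F [ 0.87 -1.6  -0.81] M [-0.797 -0.042  0.061] w 0.0202
turn [-0.0019  0.0018 -0.0053] shift [-0.1  1.1 -1.2]
bowl frame mm 34.6 1.1 Fx -1.69
```

View pics/d6.png

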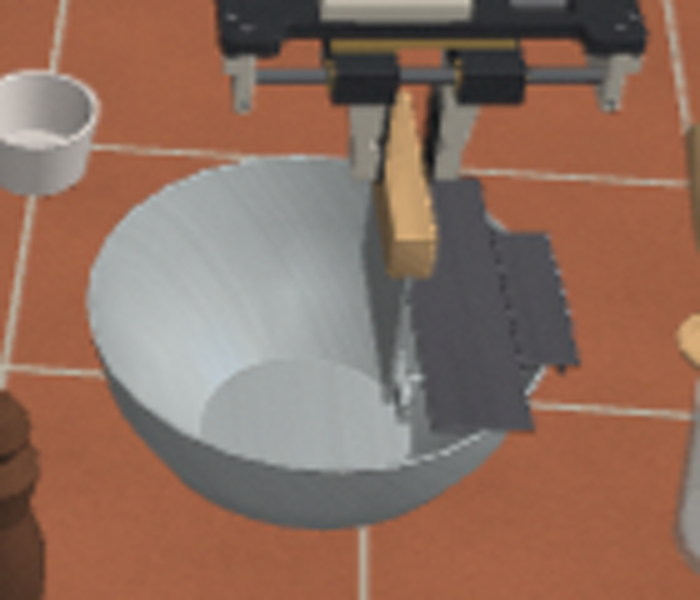

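```bash
python3 -c "
from h import *
s=r.get_state();p=s['tcp_pos'];R=Ro.from_euler('xyz',s['eef_rot'],degrees=True)
for dz in (.080,.083,.086):
  for off in (55.5,57.5):
    q=p+R.apply([-.0,off/1000,dz]); u=proj('scene',q); print(dz,off,(u-[320,180])*5, q[2])
"
```

```text
0.08 55.5 [393.34286545 403.64475661] 0.07945583522023826
0.08 57.5 [393.79516498 406.47231867] 0.07945166424549666
0.083 55.5 [392.76418717 407.84428916] 0.07645584737364106
0.083 57.5 [393.21505148 410.67238551] 0.07645167639889945
0.086 55.5 [392.18742736 412.0301053 ] 0.07345585952704387
0.086 57.5 [392.63686348 414.85871798] 0.07345168855230227
```

Request:
step_arm(
  deltas=[
    [0, 0, 0, 0, 0, -2, -1],
    [0, 0, 0, 0, 0, -2, -1],
    [0, 0, 0, 0, 0, 0, -1],
  ],
)

```text
time_s: 10.2
tcp_pos: [0.5828, 0.2021, 0.1635]
eef_rot: [-179.8, 0.1, 96.1]
contact_force: [0.0, -1.7, -1.7]
gripper_width: 0.0205
```

```bash
python3 -c "
from h import *
bplan(5,.165)"
```

```text
t 10.2 pos [0.5828 0.2021 0.1635] rot [-1.7985e+02  1.2000e-01  9.6090e+01] F [ 0.03 -1.71 -1.69] M [-0.756 -0.055  0.01 ] w 0.0205
turn [-0.0027  0.0021 -0.0053] shift [-29.5   1.6  -1.4]
bowl frame mm 34.5 1.4 Fx -1.7
```

Request:
step_arm(
  deltas=[
    [0, 0, 0, -10, 0, 0, -1],
    [0, 0, 0, -15, 0, 0, -1],
    [0, 0, 0, -5, 0, -20, -1],
    [0, 0, 0, 0, 0, -25, -1],
    [0, 0, 0, 0, 0, -25, -1],
    [0, 0, 0, 0, 0, -20, -1],
    [0, 0, 0, 0, 0, 0, -1],
  ],
)

```text
time_s: 10.9
tcp_pos: [0.5864, 0.1662, 0.2559]
eef_rot: [-179.8, 0.0, 96.0]
contact_force: [0.6, 0.3, -2.5]
gripper_width: 0.0205
```

```bash
python3 -c "
from h import *
bplan(0,.25);print(r.get_state()['joints'].round(1))"
```

```text
t 10.9 pos [0.5864 0.1662 0.2559] rot [-1.7982e+02  3.0000e-02  9.6010e+01] F [ 0.6   0.34 -2.49] M [ 0.004 -0.139  0.028] w 0.0205
turn [-0.0032  0.0005 -0.0069] shift [1.6 1.8 5.9]
bowl frame mm -1.6 1.8 Fx 0.27
[ 3.410e+01  1.280e+01 -2.700e+00 -1.000e-01 -7.460e+01 -1.181e+02]
```

Request:
step_arm(
  deltas=[
    [0, 0, -0.05, 0, 0, 0, -1],
    [0, 0, -0.1, 0, 0, 0, -1],
    [0, 0, -0.14, 0, 0, 0, -1],
    [0, 0, -0.14, 0, 0, 0, -1],
  ],
)

```text
time_s: 11.3
tcp_pos: [0.5855, 0.1634, 0.2525]
eef_rot: [-179.8, -0.2, 121.2]
contact_force: [0.5, -0.0, -2.8]
gripper_width: 0.0204
```

```bash
python3 -c "
from h import *
bplan(0,.25,276.4);print(r.get_state()['joints'].round(1))"
```

```text
t 11.3 pos [0.5855 0.1634 0.2525] rot [-179.77   -0.2   121.25] F [ 0.46 -0.04 -2.76] M [0.067 0.019 0.021] w 0.0204
turn [ 0.0035 -0.0065 -2.7079] shift [2.6 4.6 2.5]
bowl frame mm -4.3 3.0 Fx -0.09
[ 33.8  12.8  -3.1  -0.2 -74.3 -92.5]
```

Request:
step_arm(
  deltas=[
    [0, 0, -0.14, 2, 4, 0, -1],
    [0, 0, -0.14, 0, 0, 0, -1],
    [0, 0, -0.14, 0, 0, 0, -1],
    [0, 0, -0.14, 0, 0, 0, -1],
    [0, 0, -0.14, 0, 0, 0, -1],
    [0, 0, -0.14, 0, 0, 0, -1],
    [0, 0, -0.14, 0, 0, 0, -1],
    [0, 0, -0.14, 0, 0, 0, -1],
    [0, 0, -0.14, 0, 0, 0, -1],
    [0, 0, -0.14, 0, 0, 0, -1],
  ],
)

```text
time_s: 12.3
tcp_pos: [0.5833, 0.1598, 0.2379]
eef_rot: [179.6, -1.0, -155.4]
contact_force: [-0.2, 0.0, -1.9]
gripper_width: 0.0201
```

```bash
python3 -c "
from h import *
bplan(0,.25,276.4);print(r.get_state()['joints'].round(1))"
```

```text
t 12.3 pos [0.5833 0.1598 0.2379] rot [ 179.58   -1.04 -155.35] F [-0.19  0.   -1.89] M [-0.004  0.018  0.039] w 0.0201
turn [ 0.0177 -0.0111 -1.2523] shift [ -7.5   5.6 -12.2]
bowl frame mm -7.7 5.6 Fx 0.03
[ 33.4  13.5  -4.   -0.6 -73.5  -8.6]
```

Request:
step_arm(
  deltas=[
    [0.018, -0.011, -0.14, -7, 5, -10, -1],
    [0, 0, -0.14, 0, 0, 0, -1],
    [0, 0, -0.14, 0, 0, 0, -1],
    [0, 0, -0.14, 0, 0, 0, -1],
    [0, 0, -0.14, 0, 0, 0, -1],
    [0, 0, -0.14, 0, 0, 0, -1],
    [0, 0, -0.14, 0, 0, 0, -1],
    [0, 0, -0.14, 0, 0, 0, -1],
    [0, 0, -0.12, 0, 0, 0, -1],
    [0, 0, 0, 0, 0, 0, -1],
  ],
)

```text
time_s: 13.3
tcp_pos: [0.5832, 0.1599, 0.2336]
eef_rot: [179.0, -0.7, -81.3]
contact_force: [0.5, -0.6, -2.9]
gripper_width: 0.0203
```

```bash
python3 -c "
from h import *
bplan(4,.23,276.4);print(r.get_state()['joints'].round(1))"
```

```text
t 13.3 pos [0.5832 0.1599 0.2336] rot [179.02  -0.66 -81.32] F [ 0.5  -0.64 -2.92] M [-0.106  0.12   0.076] w 0.0203
turn [ 0.0169 -0.0119  0.0396] shift [-11.3  -6.2   3.4]
bowl frame mm -7.5 5.7 Fx -0.7
[ 34.   13.6  -4.8   0.2 -72.9  64.7]
```

Request:
step_arm(
  deltas=[
    [0.017, -0.012, 0.04, -11, -6, 0, -1],
    [0, 0, 0, 0, 0, 0, -1],
  ],
)

```text
time_s: 13.5
tcp_pos: [0.5869, 0.1706, 0.2314]
eef_rot: [179.9, 0.0, -84.1]
contact_force: [0.1, -0.3, -1.7]
gripper_width: 0.0201
```

```bash
python3 -c "
from h import *
bplan(4,.13,276.4)
for n in('top','scene'): cv2.imwrite('pics/%s7.png'%n,r.capture(n)[:,:,::-1])
b=cv2.imread('pics/scene7.png')[140:300,320:460]
cv2.imwrite('pics/d7.png',cv2.resize(b,None,fx=3.7,fy=3.7,interpolation=2))"
```

```text
t 13.5 pos [0.5869 0.1706 0.2314] rot [179.9    0.   -84.12] F [ 0.14 -0.31 -1.7 ] M [-0.146  0.167 -0.018] w 0.0201
turn [ 0.0017  0.     -0.0091] shift [ -1.3  -1.  101.4]
bowl frame mm 2.7 0.8 Fx -0.32
```

View pics/d7.png

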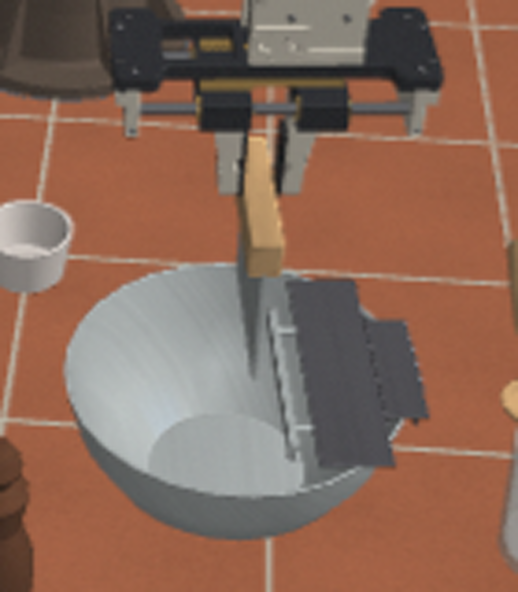

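The half-turned scraper hangs straight above the open part of the bowl, with its lower corner at crop (252,380), clear of the bar at (280,385). Next I lower it.

Request:
step_arm(
  deltas=[
    [0, 0, 0, -1, -1, 15, -1],
    [0, 0, 0, 0, 0, 15, -1],
    [0, 0, 0, 0, 0, 15, -1],
    [0, 0, 0, 0, 0, 15, -1],
    [0, 0, 0, 0, 0, 10, -1],
    [0, 0, 0, 0, 0, 0, -1],
  ],
)

```text
time_s: 14.2
tcp_pos: [0.5869, 0.1683, 0.1591]
eef_rot: [179.8, -0.1, -84.2]
contact_force: [-0.8, -0.1, -2.6]
gripper_width: 0.0205
```

```bash
python3 -c "
from h import *
bplan(4,.129,276.4)"
```

```text
t 14.2 pos [0.5869 0.1683 0.1591] rot [ 1.7977e+02 -1.3000e-01 -8.4200e+01] F [-0.83 -0.05 -2.59] M [-0.111  0.152  0.004] w 0.0205
turn [ 0.004  -0.0023 -0.0105] shift [-3.6 -1.2 30.1]
bowl frame mm 0.4 1.1 Fx 0.04
```

Request:
step_arm(
  deltas=[
    [0, 0, -0.01, -3, -1, 10, -1],
    [0, 0, 0, 0, 0, 10, -1],
    [0, 0, 0, 0, 0, 8, -1],
    [0, 0, 0, 0, 0, 0, -1],
  ],
)

```text
time_s: 14.6
tcp_pos: [0.5883, 0.1717, 0.1301]
eef_rot: [179.9, -0.1, -83.6]
contact_force: [-0.9, -0.6, -2.2]
gripper_width: 0.0205
```

```bash
python3 -c "
from h import *
bplan(28,.129,276.4)"
```

```text
t 14.6 pos [0.5883 0.1717 0.1301] rot [ 1.7986e+02 -1.1000e-01 -8.3580e+01] F [-0.88 -0.61 -2.21] M [-0.132  0.157 -0.004] w 0.0205
turn [ 0.0024 -0.0019  0.0003] shift [-24.4   0.7   1.1]
bowl frame mm 3.6 -0.7 Fx -0.51
```

Request:
step_arm(
  deltas=[
    [0, 0, 0, -8, 0, 0, -1],
    [0, 0, 0, -8, 0, 0, -1],
    [0, 0, 0, -6, 0, 0, -1],
    [0, 0, 0, 0, 0, 0, -1],
  ],
)

```text
time_s: 15.0
tcp_pos: [0.5863, 0.196, 0.131]
eef_rot: [179.9, -0.1, -83.6]
contact_force: [-0.7, -0.1, -3.0]
gripper_width: 0.0203
```

```bash
python3 -c "
from h import *
bplan(34.5,.129,276.4)"
```

```text
t 15.0 pos [0.5863 0.196  0.131 ] rot [ 1.7995e+02 -9.0000e-02 -8.3570e+01] F [-0.69 -0.1  -2.96] M [-0.13   0.215 -0.038] w 0.0203
turn [ 0.0009 -0.0015  0.0005] shift [-6.4  1.5  2. ]
bowl frame mm 28.1 -1.5 Fx -0.02
```

Request:
step_arm(
  deltas=[
    [0, 0, 0, -2.5, 1.5, 1, -1],
    [0, 0, 0, -2, 0, 1, -1],
    [0, 0, 0, -1.5, 0, 0, -1],
    [0, 0, 0, 0, 0, 0, -1],
    [0, 0, 0, 0, 0, 0, -1],
  ],
)

```text
time_s: 15.5
tcp_pos: [0.5843, 0.2015, 0.1296]
eef_rot: [180.0, -0.2, -83.6]
contact_force: [0.8, -2.0, -2.3]
gripper_width: 0.0202
```

```bash
python3 -c "
from h import *
bplan(34.5,.129,276.4)
for n in('top','scene'): cv2.imwrite('pics/%s8.png'%n,r.capture(n)[:,:,::-1])
b=cv2.imread('pics/scene8.png')[180:300,320:460]
cv2.imwrite('pics/d8.png',cv2.resize(b,None,fx=5,fy=5,interpolation=2))
bplan(34.5,.129,276.4)"
```

```text
t 15.5 pos [0.5843 0.2015 0.1296] rot [ 1.7999e+02 -1.7000e-01 -8.3550e+01] F [ 0.8  -2.   -2.31] M [-0.897 -0.203 -0.08 ] w 0.0202
turn [ 0.0003 -0.0029  0.0008] shift [-0.8  0.1  0.6]
bowl frame mm 33.7 -0.1 Fx -2.08
t 15.6 pos [0.5843 0.2015 0.1296] rot [ 1.7999e+02 -1.6000e-01 -8.3560e+01] F [ 0.54 -2.03 -2.1 ] M [-0.905 -0.165 -0.099] w 0.0202
turn [ 0.0003 -0.0028  0.0007] shift [-0.8  0.1  0.6]
bowl frame mm 33.7 -0.1 Fx -2.08
```

View pics/d8.png

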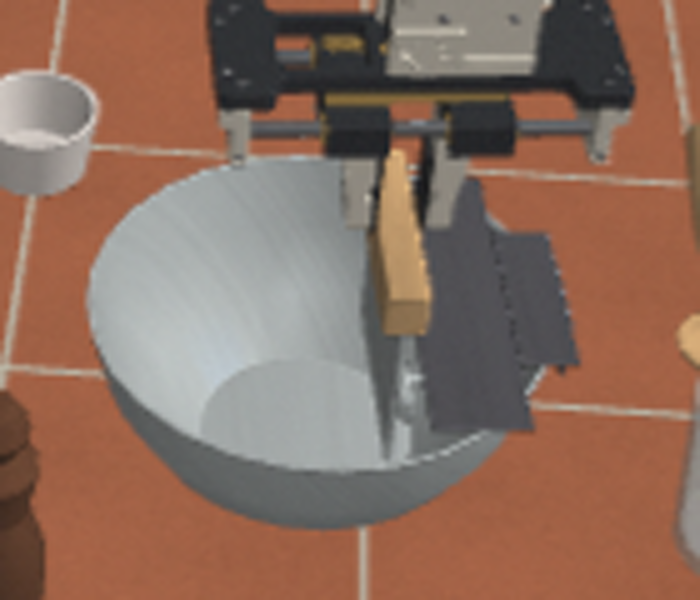

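The second face lies against the bar, with the blade's lower corner at crop (388,460), well below the bar. Fx is about -2.1 N. Next comes the second pull.

Request:
step_arm(
  deltas=[
    [0, 0, 0, -0.5, 0, 0, -1],
    [0, 0, 0, 0, 0, -4, -1],
    [0, 0, 0, 0, 0, -4, -1],
    [0, 0, 0, 0, 0, -4, -1],
    [0, 0, 0, 0, 0, -2, -1],
    [0, 0, 0, 0, 0, 0, -1],
  ],
)

```text
time_s: 16.2
tcp_pos: [0.5834, 0.2014, 0.1443]
eef_rot: [179.9, -0.2, -83.6]
contact_force: [1.0, -1.7, -3.9]
gripper_width: 0.0203
```

```bash
python3 -c "
from h import *
bplan(34.5,.164,276.4)"
```

```text
t 16.2 pos [0.5834 0.2014 0.1443] rot [179.88  -0.19 -83.6 ] F [ 0.99 -1.68 -3.87] M [-0.877  0.003 -0.042] w 0.0203
turn [ 0.0022 -0.0033 -0.    ] shift [ -0.8  -0.8 -19.7]
bowl frame mm 33.7 0.8 Fx -1.79
```

Request:
step_arm(
  deltas=[
    [0, 0, 0, -0.5, 0, -3, -1],
    [0, 0, 0, 0, 0, -2, -1],
    [0, 0, 0, 0, 0, 0, -1],
    [0, 0, 0, 0, 0, -3, -1],
    [0, 0, 0, 0, 0, -3, -1],
    [0, 0, 0, 0, 0, -3, -1],
    [0, 0, 0, 0, 0, -3, -1],
    [0, 0, 0, 0, 0, 0, -1],
  ],
)

```text
time_s: 17.0
tcp_pos: [0.5831, 0.2018, 0.1628]
eef_rot: [179.8, -0.2, -83.6]
contact_force: [-0.7, -1.8, -2.4]
gripper_width: 0.0204
```

```bash
python3 -c "
from h import *
bplan(34.5,.164,276.4)
for n in('top','scene'): cv2.imwrite('pics/%s9.png'%n,r.capture(n)[:,:,::-1])
b=cv2.imread('pics/scene9.png')[180:300,320:460]
cv2.imwrite('pics/d9.png',cv2.resize(b,None,fx=5,fy=5,interpolation=2))"
```

```text
t 17.0 pos [0.5831 0.2018 0.1628] rot [179.85  -0.21 -83.6 ] F [-0.69 -1.83 -2.41] M [-1.037  0.252 -0.056] w 0.0204
turn [ 0.0026 -0.0036 -0.    ] shift [-0.3 -1.  -1.2]
bowl frame mm 34.2 1.0 Fx -1.74
```

View pics/d9.png

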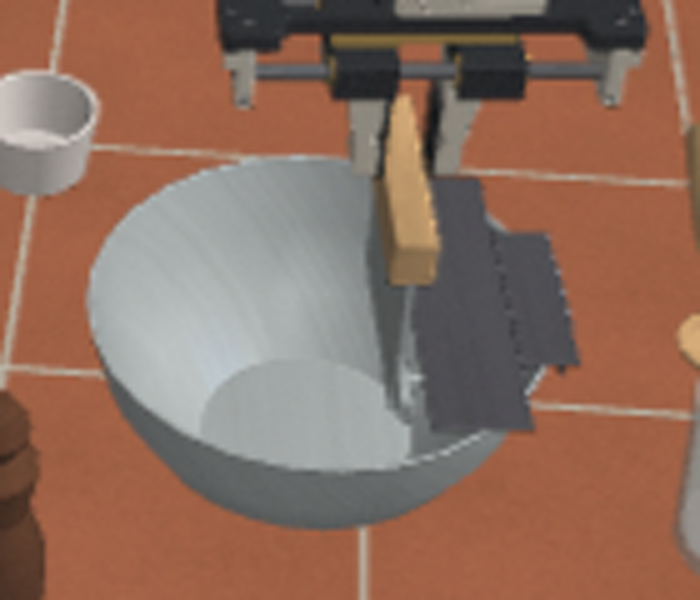

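Request:
step_arm(
  deltas=[
    [0, 0, 0, -0.3, 0, -3, -1],
    [0, 0, 0, 0, 0, -2, -1],
    [0, 0, 0, 0, 0, 0, -1],
  ],
)

```text
time_s: 17.4
tcp_pos: [0.5828, 0.202, 0.1676]
eef_rot: [179.8, -0.2, -83.6]
contact_force: [-0.4, -2.0, -1.7]
gripper_width: 0.0205
```

```bash
python3 -c "
from h import *
bplan(34.5,.168,276.4)
for n in('scene',): cv2.imwrite('pics/%s10.png'%n,r.capture(n)[:,:,::-1])
b=cv2.imread('pics/scene10.png')[210:285,365:425]
cv2.imwrite('pics/d10.png',cv2.resize(b,None,fx=8,fy=8,interpolation=2))
s=r.get_state();p=s['tcp_pos'];R=Ro.from_euler('xyz',s['eef_rot'],degrees=True)
for off in (-56,-57.5,-59):
  for dz in(.080,.083,.088): print(off,dz,(proj('scene',p+R.apply([0,off/1000,dz]))-[365,210])*8)
  print('handle low',(proj('scene',p+R.apply([.011,off/1000,dz-.088-.002]))-[365,210])*8)
"
```

```text
t 17.4 pos [0.5828 0.202  0.1676] rot [179.8   -0.23 -83.6 ] F [-0.41 -2.04 -1.65] M [-1.011  0.214 -0.048] w 0.0205
turn [ 0.0034 -0.004   0.    ] shift [-0.1 -1.3 -0.4]
bowl frame mm 34.4 1.3 Fx -1.98
-56 0.08 [271.86021246 388.55360991]
-56 0.083 [270.90492716 395.32228097]
-56 0.088 [269.31985579 406.55402609]
handle low [262.53359013 194.66722121]
-57.5 0.08 [272.43209102 391.94914192]
-57.5 0.083 [271.47500097 398.71848068]
-57.5 0.088 [269.88694127 409.95128991]
handle low [263.12288342 198.03553021]
-59 0.08 [273.00504086 395.35097238]
-59 0.083 [272.046141   402.12097007]
-59 0.088 [270.4550846  413.35482879]
handle low [263.71333037 201.41037167]
```

View pics/d10.png

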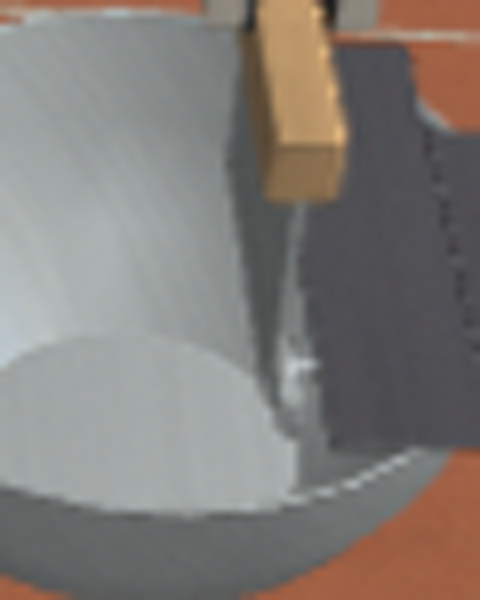

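The handle's lower corner, crop (265,202), matches the pose I predicted, so nothing has slipped. The lower edge is level with the bar and the push is still about 2 N. Now I retreat to the middle and lift clear.

Request:
step_arm(
  deltas=[
    [0, 0, 0, 10, 0, 0, -1],
    [0, 0, 0, 15, 0, 0, -1],
    [0, 0, 0, 8, 0, -15, -1],
    [0, 0, 0, 0, 0, -20, -1],
    [0, 0, 0, 0, 0, -20, -1],
    [0, 0, 0, 0, 0, -15, -1],
    [0, 0, 0, 0, 0, -5, -1],
    [0, 0, 0, 0, 0, 0, -1],
    [0, 0, 0, 0, 0, 0, -1],
  ],
)

```text
time_s: 18.35
tcp_pos: [0.5874, 0.163, 0.2441]
eef_rot: [179.9, -0.0, -83.7]
contact_force: [-0.1, -0.7, -2.6]
gripper_width: 0.0202
```

```bash
python3 -c "
from h import *
bplan(0,.25,276.4)
for n in('top','scene'): cv2.imwrite('pics/%s11.png'%n,r.capture(n)[:,:,::-1])
b=cv2.imread('pics/scene11.png')[100:300,270:510]
cv2.imwrite('pics/d11.png',cv2.resize(b,None,fx=3,fy=3,interpolation=2))"
```

```text
t 18.35 pos [0.5874 0.163  0.2441] rot [ 1.7986e+02 -2.0000e-02 -8.3700e+01] F [-0.14 -0.68 -2.62] M [-0.106  0.076  0.043] w 0.0202
turn [ 0.0025 -0.0003 -0.0018] shift [-4.9 -1.2 -5.9]
bowl frame mm -4.9 1.2 Fx -0.66
```

View pics/d11.png

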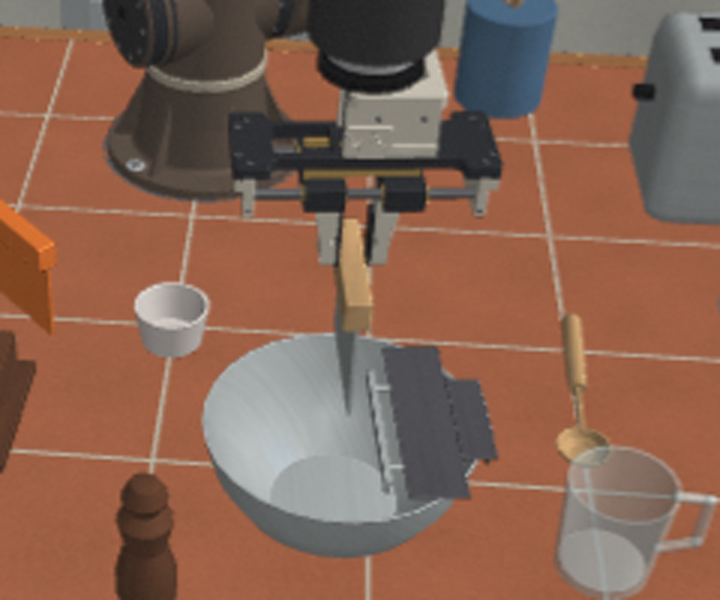

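Request:
step_arm(
  deltas=[
    [0, 0, 0, 0, 0, 0, -1],
    [0, 0, 0, 0, 0, 0, -1],
    [0, 0, 0, 0, 0, 0, -1],
    [0, 0, 0, 0, 0, 0, -1],
  ],
)

```text
time_s: 18.85
tcp_pos: [0.5863, 0.163, 0.2415]
eef_rot: [179.6, -0.1, -83.7]
contact_force: [0.1, 0.1, -2.4]
gripper_width: 0.0205
```

```bash
python3 -c "
from h import *
bplan(0,.25,276.4); print(r.get_state()['qd'].round(2))
print(r.close_job())"
```

```text
t 18.85 pos [0.5863 0.163  0.2415] rot [ 1.7962e+02 -1.2000e-01 -8.3670e+01] F [ 0.09  0.06 -2.36] M [-0.072  0.134  0.052] w 0.0205
turn [ 0.0066 -0.002  -0.0012] shift [-4.8 -2.1 -8.6]
bowl frame mm -4.8 2.2 Fx 0.05
[ 0.03  0.23 -0.16 -0.03  0.01  0.08]
the job is handed in; nothing more can be done
None
```

I took the scraper out of its stand, wiped both faces of its blade on the wiper bar, and handed the job in at 18.9 s with the scraper still held over the bowl. The hand-in gave no verdict.

- **Wipes:** I wiped the left-facing face first, then turned the scraper half round and wiped the other. Each pull started with the bar about 41–43 mm above the blade's lower edge. The first ended with the bar about 10 mm above the edge, the second about 5 mm. The push against the bar read about 1.5–2.1 N throughout.
- **End pose:** The lower edge is about 0.16 m above the counter, by my estimate. The tool is about 5 mm from the bowl's centre and level within 0.5°. It was nearly still, with joint speeds under 0.25°/s. The jaws read 20.5 mm on the handle, which is about its 22 mm thickness. The only force left is the scraper's weight.
- **Limits of the checks:** The bar's travel can't be read directly, so I judged pressing from the force readings and pictures. During the second pull the handle looked a few millimetres low. Projecting the measured pose into the picture explained this as an off-centre grip, not a slip.
- **Other things on the counter:** I saw no sign of anything else moving, but I did not measure their positions again at the end.

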